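Change a panel board over to its other supply breaker

TASK

The alarm-panel board on the bench is to be changed over from one supply to the other: first switch off the breaker with the blue handle, then switch on the breaker with the yellow handle, pushing each handle with a fingertip until it snaps fully over (a handle leaning to the green-striped end of its case is on). The two must never be on together, and the red-handled breaker feeds something else, so leave it on.

Things in the scene. Friction and masses are not known exactly. Their poses are not given: they have to be found in the camera images.
- blue_breaker: Blue-handled breaker: grey case 130 (x) x 76 (y) mm, its black frame round the handle 76 mm above the bench, on a fixed foot plate 160 x 100 mm. It starts ON. Origin on the bench under its centre, z up, x towards its ON end (green stripe), within 0.5 rad of straight away from the robot. The handle swings in the x-z plane about (0, 0, 55) mm and is 26 mm wide (y), 14 mm thick; its end lies 60 mm from the pivot.
- blue (a joint): Blue handle. 0 OFF: leans 26 deg to -x of its breaker, end 26 mm off centre, 33 mm above the frame; 0.45 upright; 0.9 rad ON: leans 26 deg to +x (green stripe). Over-centre: resists with about 3 N sideways, less towards upright, snaps by itself to the far stop once pushed past upright, and stays.
- yellow_breaker: Yellow-handled breaker: grey case 130 (x) x 76 (y) mm, its black frame round the handle 76 mm above the bench, on a fixed foot plate 160 x 100 mm. It starts OFF. Origin on the bench under its centre, z up, x towards its ON end (green stripe), within 0.5 rad of straight away from the robot. The handle swings in the x-z plane about (0, 0, 55) mm and is 26 mm wide (y), 14 mm thick; its end lies 60 mm from the pivot.
- yellow (a joint): Yellow handle. 0 OFF: leans 26 deg to -x of its breaker, end 26 mm off centre, 33 mm above the frame; 0.45 upright; 0.9 rad ON: leans 26 deg to +x (green stripe). Over-centre: resists with about 3 N sideways, less towards upright, snaps by itself to the far stop once pushed past upright, and stays.
- red_breaker: Red-handled breaker: grey case 130 (x) x 76 (y) mm, its black frame round the handle 76 mm above the bench, on a fixed foot plate 160 x 100 mm. It starts ON and is to stay on. Origin on the bench under its centre, z up, x towards its ON end (green stripe), within 0.5 rad of straight away from the robot. The handle swings in the x-z plane about (0, 0, 55) mm and is 26 mm wide (y), 14 mm thick; its end lies 60 mm from the pivot.
- red (a joint): Red handle. 0 OFF: leans 26 deg to -x of its breaker, end 26 mm off centre, 33 mm above the frame; 0.45 upright; 0.9 rad ON: leans 26 deg to +x (green stripe). Over-centre: resists with about 3 N sideways, less towards upright, snaps by itself to the far stop once pushed past upright, and stays.
Things that resemble listed ones, but are neither listed nor needed, are in the scene too. Leave any purple look-alike of the red_breaker alone.

How it is judged:
By the outcome, as a careful person would: the job done as asked, in the order asked, and still so for the second after the job is handed in, with the robot touching nothing.
It also fails if it takes over 38 s, if anything falls off the work surface, if the arm or the gripper's body presses on something with over 40 N, if the wrist force passes 120 N, or if a joint passes its speed limit or range.

ROBOT

A 7-joint arm with a two-finger parallel gripper is mounted at the origin on the work surface. World frame = base frame: x ahead of the robot, y to its left, z up, the work surface at z = 0. Lengths are in m, angles in degrees, forces in N, time in s.
With the tool pointing down it reaches from about 0.425 to 0.875 m from the base axis. Payload 8.4 kg.
Tool frame: the origin (TCP) lies on the mounting face of the last link; the fingertips stand 173 mm ahead of it and the grasp point (between the pads) lies 155 mm ahead of it; z points along the fingers, y is the line along which they close (so a half turn about z gives the same grasp; the last joint's range is limited). The gripper opens to 85 mm and grips with 20 to 120 N. Pads are 22 mm wide; open, the fingers measure 114 mm over their backs; the gripper's body (76 mm by 85 mm) begins 54 mm behind the grasp point. The pads swing forward as they close: fully open they stand 13 mm farther back than shut.
Start: joints at [-71.345, 19.091, 2.286, 83.961, -0.768, 76.965, -3.352], TCP at [0.268, 0.592, 0.405] pointing down, gripper open.
Joint ranges: [-147.57, 147.57], [-21.85, 119.76], [-74.77, 79.35], [14.55, 137.4], [-85.83, 265.84], [4.83, 119.75], [-152.11, 152.11]. Speed limits (degrees/s): [127.2, 127.2, 159.86, 159.86, 180, 180, 180].

INTERFACE

Orientations are given as a 3x3 rotation matrix whose columns are the frame's x, y, z axes.
In Python, from station import robot gives the robot as it stands.
- The arm moves only by the shell command python3 -m inch 'ROWS' [OPENING] [FORCE]. ROWS is JSON, a list of rows, each a list of 4 numbers: the shift along the world's x, y, z in m, then the turn about the world's z in rad. A call has 1 to 20 rows; each row shifts and turns the commanded pose from where the row before left it; what a row does not reach is not made up. A row lasts 1/12 s, in which the tool goes at most 41.7 mm and 7.16 degrees, less where a joint would pass 70% of its speed; a pose out of reach is approached as far as the arm can. A call with a gripper value outside its range is refused whole. OPENING is the finger opening in m, from 0 to 0.0854, set as the call begins (- or left out, the last holds). The fingers move at their own pace and stop on an object; FORCE is the grip in N (left out, the last holds). Time passes only in rows, so rows that do not move let the fingers close. It gives the time, the measured TCP pose, the force, the opening and the grip force at its end, in the units of the state.
- robot.observe(): the state, without advancing time (a new reading comes with each control period).
- robot.grab_frame(name): name is "side" or "top" or "wrist"; returns a dict with "frame" (384x512x3 uint8, blue, green, red), "depth" (384x512 float32, m along the optical axis (not along the pixel's ray), 0 where there is no reading), "intrinsics" (3x3 intrinsics, pixels), "k1" (the pictures are not rectified: a ray, as slopes to the right and down, at radius r is drawn at 1 + k1 r^2 times it, then the intrinsics apply), "R" (3x3) and "t" (3): a world point X has camera coordinates R X + t. Camera axes: x right, y down, z forward; pixel columns grow to the right and rows downward; lengths in m; the calibration is good to about 2 mm. A picture is of the moment at which its call begins.
- robot.close_job(): hands the job in; it is judged then, once.
The state is a dict: "t": time; "qpos": joint angles; "dq": joint speeds; "tau": joint torques, N m; "position": TCP position; "tool_rot": TCP orientation; "force": force on the tool from outside, world axes, zero at the start; "wrist_torque": the same for the moment, N m; "gripper_width": opening from 0.0 (shut) to 1.0 (fully open); "grip_force": force on a finger pad.
Only numpy, scipy, OpenCV 4.12 (cv2) and the standard library are available. Lean on these libraries where they do the work, as an engineer would, in place of code of your own. Each camera call takes 0.05 s, during which the arm holds its last target. There are 200 camera calls.

## Working session

There is one attempt and no reset: what is moved stays moved. The work goes in short steps, Python scripts to look and compute and a shell command to move; the robot and the scene stay as the last step left them, time stands still between calls to the robot, and variables do not carry over. Pictures are saved under pics/ and viewed, at most 10 in all, crops included, and the job is handed in when it is done.

```bash
mkdir -p pics; python3 - <<'E'
from station import robot
import cv2,pickle
d={n:robot.grab_frame(n) for n in("top","side")}
pickle.dump(d,open("f.pkl","wb"))
for n in d: cv2.imwrite(f"pics/{n}0.png",d[n]["frame"])
s=robot.observe();print(s["t"],s["position"],s["tool_rot"],s["gripper_width"],d["top"]["R"],d["top"]["t"],d["top"]["k1"])
E
```

```text
0.1 [0.2678112  0.59207913 0.40391127] [[-9.11137223e-01  4.12102758e-01 -5.27857320e-04]
 [ 4.12103085e-01  9.11136153e-01 -1.39969740e-03]
 [-9.58692704e-05 -1.49284803e-03 -9.99998881e-01]] 0.9986498511768397 [[-4.21694593e-04 -9.99978781e-01  6.50067470e-03]
 [-9.94002408e-01 -2.91740189e-04 -1.09357793e-01]
 [ 1.09357369e-01 -6.50780190e-03 -9.93981194e-01]] [0.01964642 0.44408483 0.97149302] -0.09750789855519308
```

View pics/top0.png

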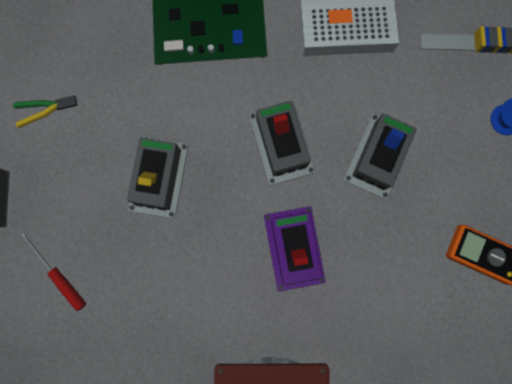

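View pics/side0.png

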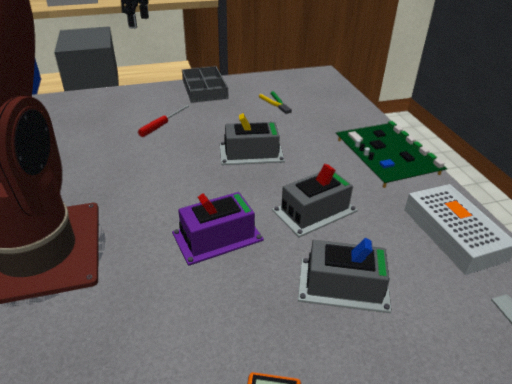

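Top view: the blue handle is at (395,140) leaning to its green stripe, so it is ON. The yellow handle is at (147,178), away from the stripe, so OFF. The red handle is at (282,125), ON. The purple look-alike is at (297,257). Other blue and yellow items that could confuse (reel at 505,115, pliers at 40,115, tool handle at 495,40) are not breakers. Next, one close crop of both targets.

```bash
cat > h.py <<'E'
import numpy as np,cv2
def pix2plane(c,uv,z):
    K=c["intrinsics"];D=np.array([c["k1"],0,0,0,0.])
    p=cv2.undistortPoints(np.array([[uv]],float),np.array(K,float),D)[0,0]
    R=np.array(c["R"]);t=np.array(c["t"]);o=-R.T@t;d=R.T@np.array([p[0],p[1],1.])
    return o+d*(z-o[2])/d[2]
E
python3 - <<'E'
import pickle,cv2,numpy as np
f=pickle.load(open("f.pkl","rb"))["top"]["frame"]
a=f[105:205,335:425];b=f[125:225,115:205]
cv2.imwrite("pics/crop.png",cv2.convertScaleAbs(cv2.resize(np.hstack([a,b]),(0,0),fx=4.4,fy=4.4,interpolation=cv2.INTER_CUBIC),alpha=1.6))
E
```

```text
(no output)
```

View pics/crop.png

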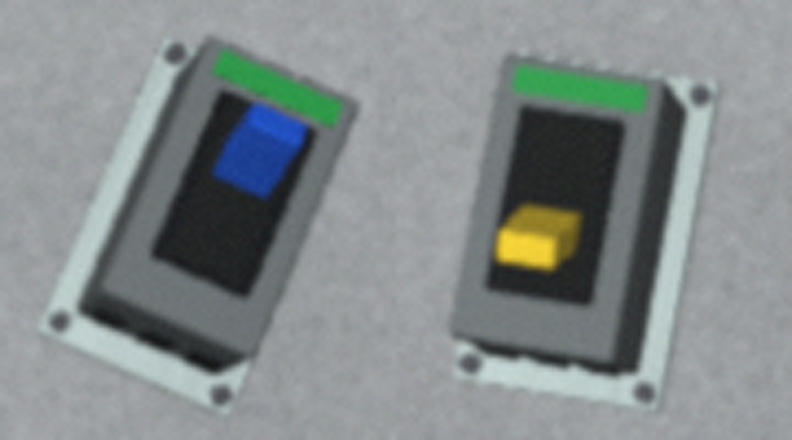

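The crop confirms the choice: blue handle ON at crop (275,130), black frame corners (222,92), (315,130), (247,297), (153,255). Yellow handle OFF at (530,245), frame corners (520,105), (625,122), (592,305), (487,288).

```bash
python3 - <<'E'
import pickle,numpy as np
from h import *
c=pickle.load(open("f.pkl","rb"))["top"]
def P(u,v,b,z): 
    return pix2plane(c,((u-(396 if b else 0))/4.4+(115 if b else 335)-.4,v/4.4+(125 if b else 105)-.4),z)[:2]
for n,b,fr,ho,end,tipz in (("blue",0,[(222,92),(315,130),(247,297),(153,255)],[(175,53),(60,321),(221,395)],(278,125),.109),("yellow",1,[(520,105),(625,122),(592,305),(487,288)],[(701,95),(470,362),(645,392)],(528,248),.109)):
    q=np.array([P(*p,b,.076) for p in fr]);x=(q[0]+q[1]-q[2]-q[3])/2
    h=np.array([P(*p,b,.005) for p in ho])
    hc=(h[0]+h[2])/2 if not b else (h[0]+h[1])/2
    # diag holes
    hx=h[0]-h[1] if not b else h[0]-h[2]
    print(n,"ctr",q.mean(0),"len",np.linalg.norm(x),"yaw",np.arctan2(x[1],x[0]),"| holes ctr",hc,"yaw",np.arctan2(hx[1],hx[0]),"handle end",P(*end,b,tipz))
E
```

```text
blue ctr [ 0.5397306  -0.22815771] len 0.08236565055147158 yaw -0.41971962232017873 | holes ctr [ 0.54083387 -0.22922042] yaw -0.42340340205841753 handle end [ 0.56264028 -0.2393299 ]
yellow ctr [0.49435998 0.23420017] len 0.08268347766419236 yaw -0.15157037667892756 | holes ctr [0.49526034 0.23535975] yaw -0.16625352211084007 handle end [0.47007854 0.23833138]
```

```bash
python3 -m inch '[[0.012,-0.03,0,0],[0.012,-0.03,0,0],[0.012,-0.03,0,0],[0.012,-0.03,0,0],[0.012,-0.03,0,0],[0.012,-0.03,0,0],[0.012,-0.03,0,0],[0.012,-0.03,0,0],[0.012,-0.03,0,0],[0.012,-0.03,0,0],[0.012,-0.03,0,0],[0.012,-0.03,0,0],[0.012,-0.03,0,0],[0.012,-0.03,0,0]]' 0 20
python3 -m inch '[[0.012,-0.03,0,0],[0.012,-0.03,0,0],[0.012,-0.03,0,0],[0.012,-0.03,0,0],[0.012,-0.03,0,0],[0.012,-0.03,0,0],[0.012,-0.03,0,0],[0.012,-0.03,0,0],[0.012,-0.03,0,0],[0.012,-0.03,0,0],[0.012,-0.03,0,0],[0.012,-0.03,0,0],[0.012,-0.03,0,0],[0.004,-0.03,0,0],[0,0,0,0],[0,0,0,0]]'
```

```text
t: 1.27
position: [0.4361, 0.1705, 0.4046]
tool_rot: [[-0.911, 0.412, -0.0], [0.412, 0.911, 0.0], [0.0, -0.0, -1.0]]
force: [0.4, 0.9, 0.6]
gripper_width: -0.002
grip_force: 0.0
t: 2.6
position: [0.5953, -0.25, 0.404]
tool_rot: [[-0.91, 0.416, -0.002], [0.416, 0.91, -0.001], [0.001, -0.002, -1.0]]
force: [-0.6, 0.1, 0.4]
gripper_width: 0.001
grip_force: 0.0
```

```bash
python3 -m inch '[[0.002,-0.004,-0.03,0],[0,0,-0.03,0],[0,0,-0.03,0],[0,0,-0.02,0],[0,0,-0.01,0],[0,0,0,0],[0,0,0,0]]'; python3 - <<'E'
from station import robot
import cv2
f=robot.grab_frame("side")["frame"]
cv2.imwrite("pics/s1.png",cv2.convertScaleAbs(cv2.resize(f[170:330,260:460],(0,0),fx=3.5,fy=3.5,interpolation=cv2.INTER_CUBIC),alpha=1.4))
E
```

```text
t: 3.18
position: [0.5982, -0.2512, 0.2853]
tool_rot: [[-0.911, 0.411, 0.0], [0.411, 0.911, 0.0], [-0.0, 0.0, -1.0]]
force: [0.3, -1.0, 0.6]
gripper_width: -0.001
grip_force: 0.0
```

View pics/s1.png

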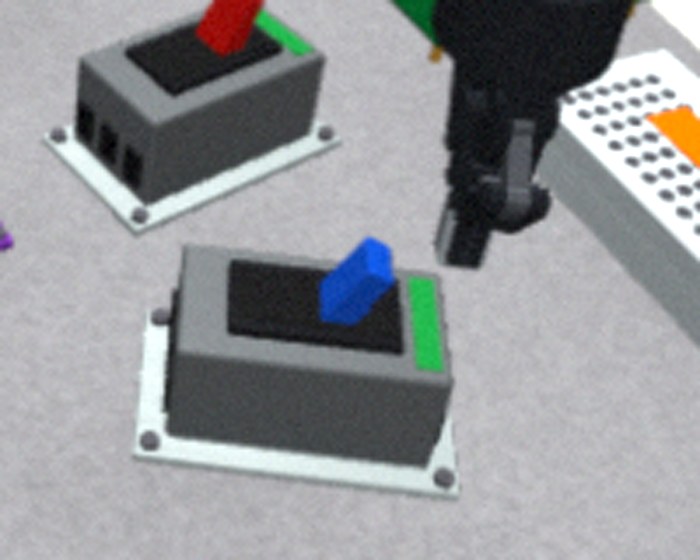

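The side crop shows the shut fingertips at crop (460,265), clear beyond the blue handle's end at (380,245). I'll check the tip height from that.

```bash
python3 - <<'E'
import pickle,numpy as np,cv2
c=pickle.load(open("f.pkl","rb"))["side"]
X=np.array([[.598,-.251,z] for z in(.125,.112,.099)]+[[.54+.913*.026,-.2285-.409*.026,.109]])
p=cv2.projectPoints(X,cv2.Rodrigues(np.array(c["R"]))[0],np.array(c["t"]),np.array(c["intrinsics"],float),np.array([c["k1"],0,0,0,0.]))[0][:,0]
print((p-[260,170])*3.5)
E
```

```text
[[459.13425265 239.31304222]
 [453.33352967 259.32596688]
 [447.65375737 278.89362437]
 [375.004582   260.08075631]]
```

```bash
python3 -m inch '[[0,-0.002,-0.01,0],[0,0,-0.01,0],[0,0,0,0],[-0.0046,0.002,0,0],[-0.0046,0.002,0,0],[-0.0046,0.002,0,0],[-0.0046,0.002,0,0],[-0.0046,0.002,0,0],[-0.0046,0.002,0,0],[-0.0046,0.002,0,0],[-0.0046,0.002,0,0]]'; python3 -m inch '[[-0.0046,0.002,0,0],[-0.0046,0.002,0,0],[-0.0046,0.002,0,0],[0,0,0,0],[0,0,0,0]]'; python3 - <<'E'
from station import robot
import cv2
f=robot.grab_frame("side")["frame"]
cv2.imwrite("pics/s2.png",cv2.convertScaleAbs(cv2.resize(f[170:330,260:460],(0,0),fx=3,fy=3,interpolation=cv2.INTER_CUBIC),alpha=1.4))
E
```

```text
t: 4.15
position: [0.5606, -0.2375, 0.2649]
tool_rot: [[-0.911, 0.412, 0.0], [0.412, 0.911, 0.0], [-0.0, 0.0, -1.0]]
force: [1.0, 0.3, 0.2]
gripper_width: -0.006
grip_force: 0.6
t: 4.57
position: [0.5469, -0.2315, 0.2645]
tool_rot: [[-0.911, 0.412, -0.001], [0.412, 0.911, 0.0], [0.001, 0.0, -1.0]]
force: [0.8, -0.0, 0.0]
gripper_width: 0.003
grip_force: 0.0
```

View pics/s2.png

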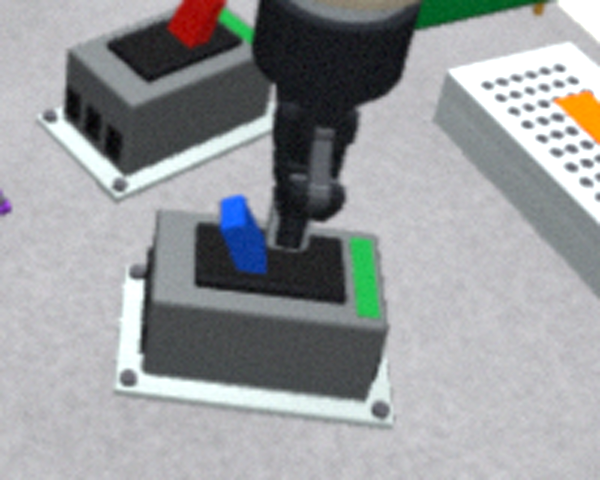

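The blue handle (end at crop (235,200), root at (250,270)) now leans to the OFF end with a gap to the fingers, so it has snapped over. Now I'll retreat and move to yellow.

```bash
python3 -m inch '[[0.009,-0.004,0,0],[0,0,0.03,0],[0,0,0.035,0],[0,0,0.035,0]]'; python3 -m inch '[[-0.0072,0.0282,0,0.0156],[-0.0072,0.0282,0,0.0156],[-0.0072,0.0282,0,0.0156],[-0.0072,0.0282,0,0.0156],[-0.0072,0.0282,0,0.0156],[-0.0072,0.0282,0,0.0156],[-0.0072,0.0282,0,0.0156],[-0.0072,0.0282,0,0.0156],[-0.0072,0.0282,0,0.0156],[-0.0072,0.0282,0,0.0156],[-0.0072,0.0282,0,0.0156],[-0.0072,0.0282,0,0.0156],[-0.0072,0.0282,0,0.0156],[-0.0072,0.0282,0,0.0156],[-0.0072,0.0282,0,0.0156],[-0.0072,0.0282,0,0.0156],[-0.0072,0.0282,0,0.0156],[0,0,0,0],[0,0,0,0]]'; python3 - <<'E'
from station import robot
import cv2,numpy as np
f=robot.grab_frame("side")["frame"];g=robot.grab_frame("top")["frame"]
r=lambda i:cv2.resize(i,(395,316),interpolation=cv2.INTER_CUBIC)
cv2.imwrite("pics/s3.png",cv2.convertScaleAbs(np.hstack([r(f[210:310,285:410]),r(g[105:205,335:460])]),alpha=1.5))
E
```

```text
t: 4.95
position: [0.5568, -0.236, 0.3654]
tool_rot: [[-0.911, 0.412, -0.002], [0.412, 0.911, -0.001], [0.001, -0.001, -1.0]]
force: [0.4, -0.2, -0.3]
gripper_width: 0.003
grip_force: 0.0
t: 6.53
position: [0.434, 0.2454, 0.3646]
tool_rot: [[-0.988, 0.156, -0.0], [0.156, 0.988, -0.0], [0.0, -0.0, -1.0]]
force: [0.1, -0.5, 0.0]
gripper_width: -0.002
grip_force: 0.0
```

View pics/s3.png

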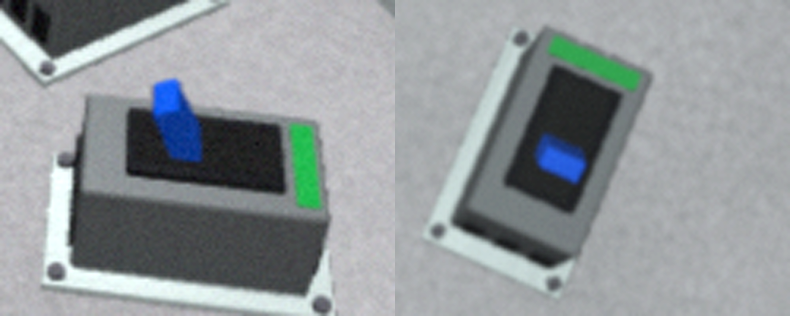

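Blue is fully OFF, with its handle end at (565,160) on the end away from the stripe, at the same lean yellow has. Now I'll push yellow.

```bash
python3 -m inch '[[0,0,-0.03,0],[0,0,-0.03,0],[0,0,-0.02,0],[0,0,-0.02,0],[0,0,0,0],[0,0,0,0]]'; python3 -m inch '[[0.0049,-0.0008,0,0],[0.0049,-0.0008,0,0],[0.0049,-0.0008,0,0],[0.0049,-0.0008,0,0],[0.0049,-0.0008,0,0],[0.0049,-0.0008,0,0],[0.0049,-0.0008,0,0],[0.0049,-0.0008,0,0],[0.0049,-0.0008,0,0],[0.0049,-0.0008,0,0],[0.0049,-0.0008,0,0],[0,0,0,0],[0,0,0,0]]';  python3 -m inch '[[-0.009,0.0015,0,0],[0,0,0.03,0],[0,0,0.035,0],[0,0,0.035,0],[-0.01,0.03,0.02,0],[-0.01,0.03,0.02,0],[-0.01,0.03,0,0],[-0.01,0.03,0,0],[-0.01,0.03,0,0],[0,0,0,0],[0,0,0,0]]'; python3 - <<'E'
from station import robot
import cv2,numpy as np
f=robot.grab_frame("side")["frame"];g=robot.grab_frame("top")["frame"]
a=f[90:330,150:420];b=g[70:310,110:430]
cv2.imwrite("pics/s4.png",cv2.convertScaleAbs(cv2.resize(np.hstack([a,b]),(0,0),fx=1.35,fy=1.35,interpolation=cv2.INTER_CUBIC),alpha=1.5))
E
```

```text
t: 7.13
position: [0.4343, 0.2425, 0.2645]
tool_rot: [[-0.987, 0.161, -0.001], [0.161, 0.987, -0.001], [0.001, -0.002, -1.0]]
force: [-0.3, -0.1, 0.4]
gripper_width: 0.0
grip_force: 0.0
t: 8.22
position: [0.4881, 0.2346, 0.2646]
tool_rot: [[-0.987, 0.159, 0.0], [0.159, 0.987, -0.0], [-0.0, -0.0, -1.0]]
force: [-0.5, -0.4, -0.2]
gripper_width: 0.001
grip_force: 0.0
t: 9.13
position: [0.4267, 0.3883, 0.4042]
tool_rot: [[-0.988, 0.155, -0.001], [0.155, 0.988, -0.0], [0.001, -0.001, -1.0]]
force: [-0.6, -1.4, -0.5]
gripper_width: 0.003
grip_force: 0.0
```

View pics/s4.png

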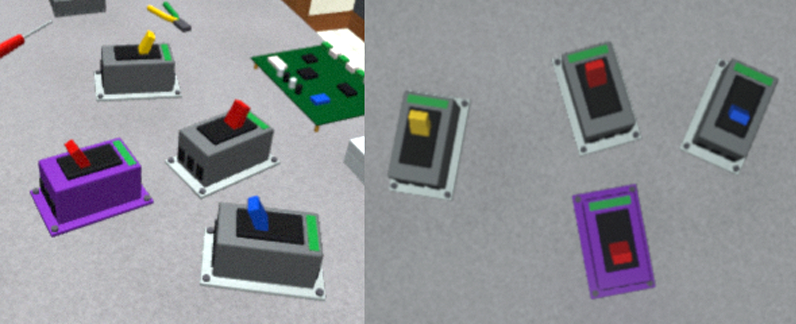

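Yellow (418,122) leans to its green stripe, so it is ON. Blue (738,115) is OFF, red (596,72) is still ON, and the purple one is untouched. The arm is clear of everything.

```bash
python3 -c "
from station import robot
print(robot.close_job())"
```

```text
the job is handed in; nothing more can be done
None
```

The changeover is done and handed in at about 9 s: blue was switched off first, then yellow on, and the final pictures show red still on and the purple look-alike untouched.

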